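Crack open the stuck glue tank

ROBOT

A 7-joint arm with a two-finger parallel gripper is mounted at the origin on the work surface. World frame = base frame: x ahead of the robot, y to its left, z up, the work surface at z = 0. Lengths are in m, angles in degrees, forces in N, time in s.
With the tool pointing down it reaches from about 0.4 to 0.875 m from the base axis. Payload 19.3 kg.
Tool frame: the origin (TCP) lies midway between the tips of the shut fingers; the grasp point (between the pads) lies 19 mm behind it; z points along the fingers, x is the direction in which the jaws open and shut, and the axes are right-handed (so a half turn about z gives the same grasp; the last joint's range is limited). The gripper opens to 85 mm and grips with 20 to 120 N. Pads are 22 mm wide; open, the fingers measure 114 mm over their backs; the gripper's body (76 mm by 85 mm) begins 54 mm behind the grasp point. The pads swing forward as they close: fully open they stand 13 mm farther back than shut.
Start: joints at [-78.507, 29.874, -2.08, 91.645, 1.215, 58.505, -6.463], TCP at [0.167, 0.602, 0.231] pointing down, gripper open.
Joint ranges: [-166.77, 166.77], [-17.47, 122.26], [-85.68, 81.53], [9.62, 139.38], [-72.42, 252.41], [9.2, 110.78], [-144.41, 144.41]. Speed limits (degrees/s): [108.29, 108.29, 136.94, 136.94, 172.46, 172.46, 172.46].

INTERFACE

Orientations are given as [roll, pitch, yaw] about the fixed x, y, z axes, in that order (R = Rz(yaw) Ry(pitch) Rx(roll)).
In Python, from workcell import r gives the robot as it stands. The module is installed in compiled form; this text tells all that it offers.
- The arm moves only by the tool send_rows, never from a script. Its argument "series" is a list of rows, each a list of 7 numbers: the shift along the tool's x, y, z in cm, then the turn, a rotation vector about the tool's x, y, z in rad, then the finger opening in cm, from 0 to 8.54. In form: [[dx, dy, dz, ax, ay, az, jaw], ...]. A call has 1 to 10 rows; each row shifts and turns the commanded pose from where the row before left it, along the tool's axes as they then stand; what a row does not reach is not made up. A row lasts 1/8 s, in which the tool goes at most 62.5 mm and 10.7 degrees, less where a joint would pass 70% of its speed; a pose out of reach is approached as far as the arm can. A call is refused whole if a number of a shift passes 6.25 or a number of a turn 0.188, either way. A call with a gripper value outside its range is refused whole. The fingers move at their own pace and stop on an object; "squeeze" is the grip in N (left out, the last holds). Time passes only in rows, so rows that do not move let the fingers close. It gives the time, the measured TCP pose, the force and the opening at its end, in the units of the state.
- r.read_state(): the state, without advancing time (a new reading comes with each control period).
- r.snapshot(name): name is "side" or "top" or "wrist"; returns the picture (400x640x3 uint8, red, green, blue); there is no depth.
- r.get_calibration(name): a dict with "vfov" (degrees; the focal length in pixels is half the picture's height over the tangent of half this angle, whatever the lens; pixels are square), "cx", "cy" (the principal point, pixels), "T" (4x4, takes a point from camera to world coordinates); the wrist camera has in their place "mount" (4x4, takes a point from camera to tool coordinates, whose origin is the TCP and whose axes are the tool frame's). Camera axes: x right, y up, looking along -z (the intrinsics and any distortion apply to the point x, -y, -z); pixel columns grow to the right and rows downward; lengths in m; the calibration is good to about 2 mm. A picture is of the moment at which its call begins: read the wrist's pose just before it. get_calibration takes no time and is no camera call.
- r.close_job(): hands the job in, once; it reports no verdict.
The state is a dict: "clock": time; "joint_pos": joint angles; "dq": joint speeds; "tau": joint torques, N m; "position": TCP position; "eef_rot": TCP orientation; "wrist_force": force on the tool from outside, world axes, zero at the start; "torque": the same for the moment, N m; "finger_gap": finger opening in m.
Only numpy, scipy, OpenCV 4.12 (cv2) and the standard library are available. Lean on these libraries where they do the work, as an engineer would, in place of code of your own. Each camera call takes 0.05 s, during which the arm holds its last target.

TASK

The glue unit on the packing bench is switched off and its tank has to be aired. First push the service door at its front fully shut until its catch snaps in and holds it by itself, and let go of it; only then take the tank lid by its bar handle, pull it free of the sticky seal that holds it down, and finish while still holding it by the handle, slightly open and still, with its front edge about 3 cm (2 to 4 cm) up. Never let the lid fly up more than 8 cm, and leave the jar, the kit box and the tape roll where they are.

Things in the scene. Friction and masses are not known exactly. Their poses are not given: they have to be found in the camera images.
- glue_unit: fixed grey sheet-metal glue unit, 260 deep (x) by 360 wide (y) by 200 mm high. Origin: centre of its underside; x points from its front (door and control panel, towards the robot) to its back, y to its left looking along x, z up. Left half (y>0): pump cupboard with the door in front; right half: tank with the lid on top. Only the lid, its handle and a 7 mm hinge ledge stand above its top.
- service_door (a joint): white door, rad: 0 shut, grows opening towards the robot; starts at 0.45 to 0.95. Panel 165 wide, 165 high, 15 mm thick, bottom 21 mm up; hinged at its left edge, free edge near mid-unit. No handle: push the outer face. Stays where left. A sprung catch resists from about 0.09 on, with up to 8 N at door_push; past about 0.04 it snaps to 0 and holds the door shut.
- door_hinge (a point): point on the door's vertical hinge axis, level with its top edge (186 mm above the bench), in the plane of the panel's inner face (unit x=-130, y=+175 mm). Axes turn with the door: -y runs along the panel to the free edge, -x is the outward normal; the outer face lies 15 mm out.
- door_push (a point): point on the outer face of the door at its top edge, 120 mm from the hinge (45 mm from the free edge); axes as door_hinge. A good place to push, with the fingertips some 20 mm below it.
- tank_lid (a joint): steel lid, rad: 0 closed (start), grows as the front edge rises (0.1 = 20 mm, 0.145 = 30 mm, 0.2 = 41 mm). 205 front to back, 170 wide, 10 mm thick, hinged at its back edge, about 0.5 kg. Sticky seal: the pull at the handle peaks at 15 to 20 N in the first 3 mm and has let go by about 8 mm; then 4 to 6 N hold it up. Let go, it falls shut and sticks again.
- lid_grip (a point): black bar handle on the lid: round bar 16 mm thick, 100 mm long along y (parallel to the hinge), on two feet 86 mm apart. Origin: bar centre, 32 mm above the lid's upper face, 155 mm in front of and 42 mm above the hinge axis; axes turn with the lid, equal to the unit's when closed. Take it from above at its middle, one finger in front, one behind; grip 40 N or more.
- lid_hinge (a point): point on the lid's hinge axis at the middle of its back edge, 201 mm above the bench; axes turn with the lid (x towards the back, y along the hinge). The lid opens by turning about +y.
- lid_edge (a point): middle of the lid's front lower edge, 205 mm in front of lid_hinge; 201 mm above the bench when closed.
- jar: bystander: closed glass jar with white cap, 68 mm diameter, 85 mm high, loose in front of the tank half. Origin at the centre of its underside.
- kit_box: bystander: closed carton 200 x 130 x 55 mm lying to the right of the unit, loose. Origin at the centre of its underside.
- tape_roll: bystander: brown tape roll lying flat, 90 mm diameter, 48 mm high, loose to the left of the unit. Origin at the centre of its underside.

How it is judged:
By the outcome, as a careful person would: the job done as asked, in the order asked, and still so for the second after the job is handed in, while the arm keeps its last pose, push and grip.
It also fails if it takes over 48 s, if anything falls off the work surface, if the arm or the gripper's body presses on something with over 40 N, if the wrist force passes 120 N, or if a joint passes its speed limit or range.

## Working session

There is one attempt and no reset: what is moved stays moved. The work goes in short steps, Python scripts to look and compute and a tool call to move; the robot and the scene stay as the last step left them, time stands still between calls to the robot, and variables do not carry over. Pictures are saved under pics/ and viewed, and the job is handed in when it is done.

Besides the shell and the picture viewer there is one more tool, called after "Emit:" as name([rows], argument=value, ...), one row to a line, values as JSON. send_rows: Moves the arm, as the interface text tells. Its arguments: {"type":"object","properties":{"series":{"type":"array","items":{"type":"array","items":{"type":"number"}}},"squeeze":{"type":"number"}},"required":["series"]}

```bash
mkdir -p pics; python3 - <<'E'
from workcell import r
import cv2,numpy as np
s=r.read_state();print({k:np.round(v,3).tolist() for k,v in s.items()})
for n in("side","top","wrist"):
    c=r.get_calibration(n);print(n,{k:(np.round(v,4).tolist()) for k,v in c.items()})
    cv2.imwrite(f"pics/{n}0.png",r.snapshot(n)[:,:,::-1])
E
```

```text
{'clock': 0.0, 'joint_pos': [-78.508, 29.909, -2.081, 91.674, 1.215, 58.506, -6.463], 'dq': [0.08, 0.027, -0.019, -0.018, -0.018, -0.018, -0.002], 'tau': [-0.001, -92.708, 1.98, -36.996, 0.018, 0.008, 0.0], 'position': [0.167, 0.602, 0.231], 'eef_rot': [179.995, 0.066, 74.485], 'wrist_force': [-0.479, 0.367, 0.055], 'torque': [-0.007, -0.008, -0.008], 'finger_gap': 0.085}
side {'vfov': 50.1718, 'cx': 315.8578, 'cy': 194.7114, 'T': [[0.9988, 0.0326, -0.0366, 0.579], [-0.0487, 0.7411, -0.6696, -0.8231], [0.0053, 0.6706, 0.7418, 1.1369], [0.0, 0.0, 0.0, 1.0]]}
top {'vfov': 54.8557, 'cx': 322.9915, 'cy': 199.5645, 'T': [[0.0124, 0.9954, -0.0945, 0.4902], [-0.9999, 0.0131, 0.0068, 0.0701], [0.008, 0.0944, 0.9955, 1.3349], [0.0, 0.0, 0.0, 1.0]]}
wrist {'vfov': 70.0792, 'cx': 319.7194, 'cy': 198.5423, 'mount': [[1.0, -0.001, -0.0009, 0.0009], [-0.0012, -0.9571, -0.2898, -0.0739], [-0.0006, 0.2898, -0.9571, -0.1427], [0.0, 0.0, 0.0, 1.0]]}
```

View pics/side0.png

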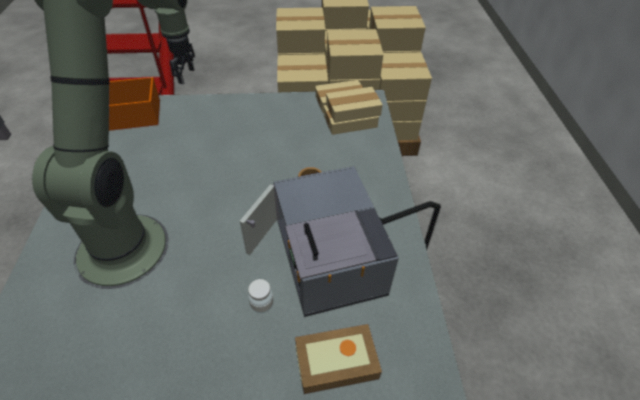

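View pics/top0.png

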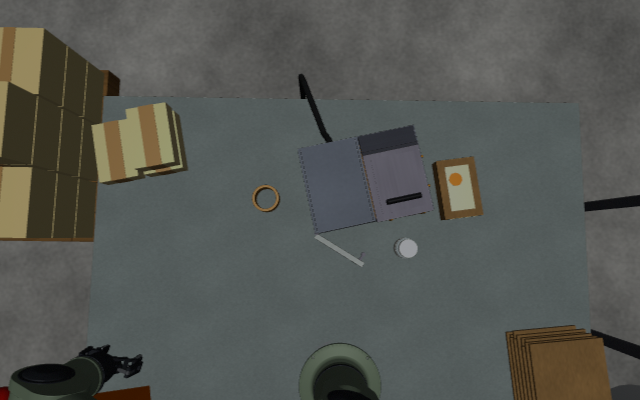

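View pics/wrist0.png

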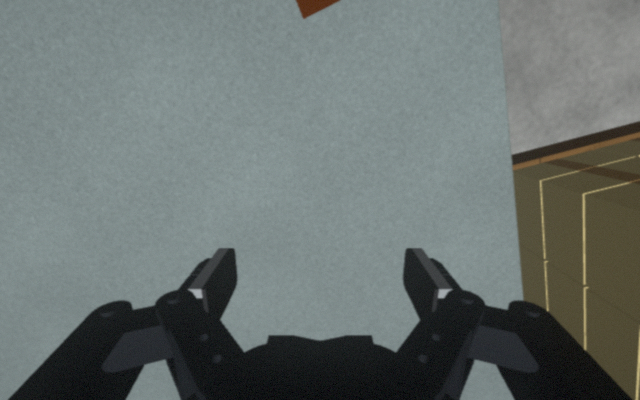

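```bash
python3 - <<'E'
import cv2
a=cv2.imread("pics/top0.png")[110:280,290:490];cv2.imwrite("pics/top0c.png",cv2.resize(a,(700,595),interpolation=cv2.INTER_CUBIC))
a=cv2.imread("pics/side0.png")[150:320,230:410];cv2.imwrite("pics/side0c.png",cv2.resize(a,(630,595),interpolation=cv2.INTER_CUBIC))
E
```

```text
(no output)
```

View pics/top0c.png

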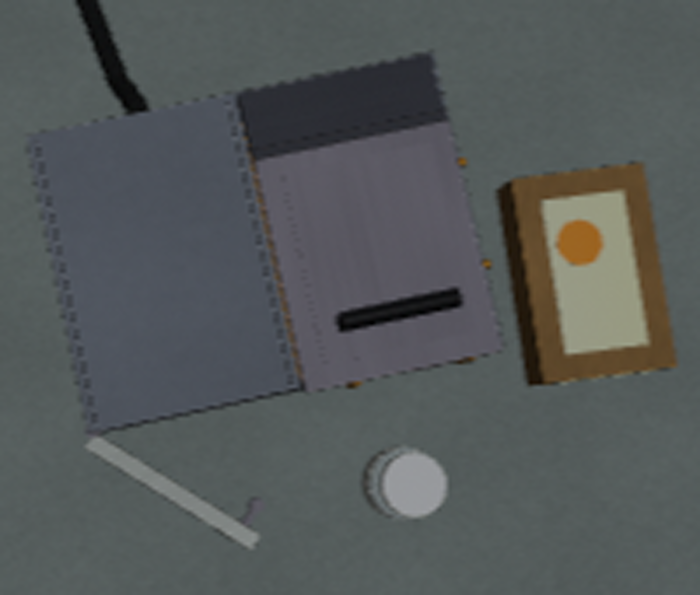

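View pics/side0c.png

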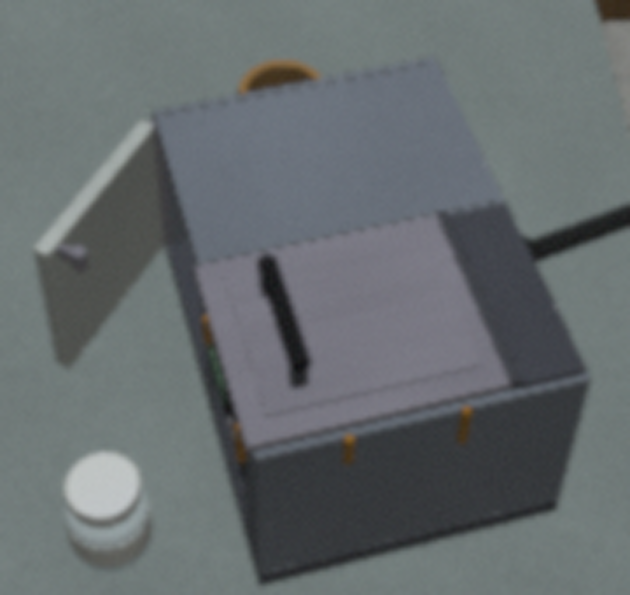

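```bash
cat > h.py <<'E'
from workcell import r
import numpy as np,cv2
from scipy.spatial.transform import Rotation as Ro
def ray(name,px,state=None):
    c=r.get_calibration(name); f=200/np.tan(np.radians(c['vfov']/2))
    if name=='wrist':
        T=np.eye(4);T[:3,:3]=Ro.from_euler('xyz',state['eef_rot'],degrees=True).as_matrix();T[:3,3]=state['position'];T=T@c['mount']
    else:T=np.array(c['T'])
    d=np.array([(px[0]-c['cx'])/f,-(px[1]-c['cy'])/f,-1.]);d=T[:3,:3]@d
    return T[:3,3],d/np.linalg.norm(d)
def plane(rd,z):
    o,d=rd;return o+d*(z-o[2])/d[2]
def tri(a,b):
    (o1,d1),(o2,d2)=a,b
    A=np.stack([d1,-d2],1);t=np.linalg.lstsq(A,o2-o1,rcond=None)[0]
    p,q=o1+t[0]*d1,o2+t[1]*d2
    return (p+q)/2,np.linalg.norm(p-q)
E
python3 - <<'E'
from h import *
np.set_printoptions(precision=4,suppress=True)
T=lambda x,y:ray('top',((x+.5)/3.5-.5+290,(y+.5)/3.5-.5+110))
S=lambda x,y:ray('side',((x+.5)/3.5-.5+230,(y+.5)/3.5-.5+150))
P={'hL':((338,321),(268,258)),'hR':((461,298),(300,380)),'FL':((92,432),(157,113)),'BL':((30,134),(432,62)),'BR':((433,54),(587,376)),
'doorH':((92,441),(150,122)),'doorF':((255,543),(38,247)),'jarcap':((413,484),(104,485))}
for k,(t,s) in P.items():
    p,e=tri(T(*t),S(*s));print(k,p,'err',e.round(4),'at z', plane(T(*t),{'h':.243,'d':.186,'j':.085}.get(k[0],.2)))
a=plane(T(338,321),.243);b=plane(T(461,298),.243);print('handle c',(a+b)/2,np.linalg.norm(a-b),'yaw of y axis',np.degrees(np.arctan2(*(a-b)[[1,0]])))
print('tape',plane(ray('top',(265.5,198)),.048))
print('box',[plane(T(*p),.055) for p in((510,185),(643,165),(675,365),(540,383))])
E
```

```text
hL [ 0.5918 -0.1175  0.2428] err 0.0013 at z [ 0.5911 -0.1175  0.243 ]
hR [ 0.6122 -0.221   0.2316] err 0.0006 at z [ 0.6113 -0.218   0.243 ]
FL [0.5005 0.082  0.1982] err 0.0032 at z [0.4989 0.0819 0.2   ]
BL [0.7509 0.1386 0.1954] err 0.0048 at z [0.7523 0.1385 0.2   ]
BR [ 0.827  -0.2073  0.2015] err 0.0 at z [ 0.8274 -0.2076  0.2   ]
doorH [0.4934 0.0821 0.1871] err 0.0039 at z [0.4914 0.0819 0.186 ]
doorF [ 0.4078 -0.0562  0.1901] err 0.0001 at z [ 0.4076 -0.0567  0.186 ]
jarcap [ 0.4565 -0.2138  0.0825] err 0.0016 at z [ 0.4558 -0.2134  0.085 ]
handle c [ 0.6012 -0.1677  0.243 ] 0.10253057744142637 yaw of y axis 101.34140154766047
tape [0.6151 0.2541 0.048 ]
box [array([ 0.7423, -0.3162,  0.055 ]), array([ 0.7637, -0.4454,  0.055 ]), array([ 0.5706, -0.4712,  0.055 ]), array([ 0.5518, -0.3419,  0.055 ])]
```

Emit:
send_rows([
  [-1.5,2.1,-0.3,0,0,0,0],
  [-3,4.2,-0.5,0,0,0,0],
  [-3,4.2,-0.5,0,0,0,0],
  [-3,4.2,-0.5,0,0,0,0],
  [-3,4.2,-0.5,0,0,0,0],
  [-3,4.2,-0.5,0,0,0,0],
  [-1.5,2.1,-0.2,0,0,0,0],
  [0,0,0,0,0,0,0],
])

```text
clock: 1.15
position: [0.3634, 0.359, 0.2616]
eef_rot: [180.0, -0.0, 74.3]
wrist_force: [-0.8, -0.7, 0.4]
finger_gap: 0.0001
```

```bash
cat >> h.py <<'E'
def goto(target,yaw):
    """tool-axes shift in cm from present pose to target, then turn about tool z in rad"""
    s=r.read_state();R=Ro.from_euler('xyz',s['eef_rot'],degrees=True)
    d=R.inv().apply(np.array(target)-s['position'])*100
    Rt=Ro.from_euler('xyz',[180,0,yaw],degrees=True)
    print('t',s['clock'],'pos',np.round(s['position'],4),np.round(s['eef_rot'],2),'shift cm',d.round(2),'turn',(R.inv()*Rt).as_rotvec().round(3),'F',np.round(s['wrist_force'],1),'q',np.round(s['joint_pos'],0))
E
python3 - <<'E'
from h import *
# rigid fit of unit
M=np.array([[-.13,.18],[.13,.18],[.13,-.18]]);W=np.array([[.4997,.082],[.7516,.1386],[.8272,-.2075]])
mc,wc=M.mean(0),W.mean(0);H=(M-mc).T@(W-wc);a=np.arctan2(H[0,1]-H[1,0],H[0,0]+H[1,1])
R=np.array([[np.cos(a),-np.sin(a)],[np.sin(a),np.cos(a)]]);O=wc-R@mc
print('yaw',np.degrees(a),'O',O,'res',(W-(M@R.T+O)))
Hh=O+R@[-.13,.175];print('hinge',Hh)
print('handle in unit',R.T@(np.array([.6012,-.1677])-O))
F=np.array([.4078,-.0562]);
# free edge mid thickness: dist
v=F-Hh;phi=np.arctan2(v[1],v[0])+np.arctan2(.0075,.165)
th=(a-np.pi/2)-phi;print('r',np.linalg.norm(v),'theta',th)
def pose(th,rr,g):
    d=a-th;x=np.array([np.cos(d),np.sin(d)]);y=np.array([-x[1],x[0]])
    return Hh-rr*y-(g+.015)*x,np.degrees(d)+90
for rr,g in((.085,.027),(.085,.012),(.12,.012)):print(pose(th,rr,g))
goto([*pose(th,.085,.027)[0],.25],pose(th,.085,.027)[1])
E
```

```text
yaw 12.562984422158799 O [ 0.66358827 -0.06362233] res [[ 0.00215149 -0.00179136]
 [ 0.00027654 -0.00174467]
 [-0.00242803  0.00353603]]
hinge [0.49863607 0.07891107]
handle in unit [-0.08353275 -0.08801554]
r 0.1628072318375138 theta 0.7657392110157615
(array([0.41858024, 0.02811674]), np.float64(58.68935942327811))
(array([0.43139568, 0.02032158]), np.float64(58.68935942327811))
(array([ 0.41320696, -0.00958111]), np.float64(58.68935942327811))
t 1.15 pos [0.3634 0.359  0.2616] [179.96  -0.    74.26] shift cm [-30.35  14.29   1.17] turn [ 0.001 -0.     0.272] F [-0.8 -0.7  0.4] q [-53.  17.   2. 107.  -1.  56.  24.]
```

Emit:
send_rows([
  [-3,1.4,0.2,0,0,0,0],
  [-4.9,2.3,0.2,0,0,0,0],
  [-4.9,2.3,0.2,0,0,0,0],
  [-4.9,2.3,0.2,0,0,0,0],
  [-4.9,2.3,0.2,0,0,0,0],
  [-4.9,2.3,0.2,0,0,0,0],
  [-2.8,1.3,0,0,0,0,0],
  [0,0,0,0,0,0.14,0],
  [0,0,0,0,0,0.13,0],
  [0,0,0,0,0,0,0],
])

```text
clock: 2.4
position: [0.4174, 0.0318, 0.2493]
eef_rot: [-180.0, -0.0, 59.1]
wrist_force: [0.8, -0.2, 0.5]
finger_gap: -0.0002
```

```bash
python3 - <<'E'
from h import *
goto([.4186,.0281,.166],58.7)
cv2.imwrite("pics/w1.png",r.snapshot('wrist')[:,:,::-1])
cv2.imwrite("pics/t1.png",r.snapshot('top')[110:280,290:490,::-1].repeat(3,0).repeat(3,1))
E
```

```text
t 2.4 pos [0.4174 0.0318 0.2493] [-179.99   -0.     59.09] shift cm [-0.26  0.3   8.33] turn [-0.    -0.     0.007] F [ 0.8 -0.2  0.5] q [-26.  10.  16. 120.  -3.  51.  50.]
```

View pics/w1.png

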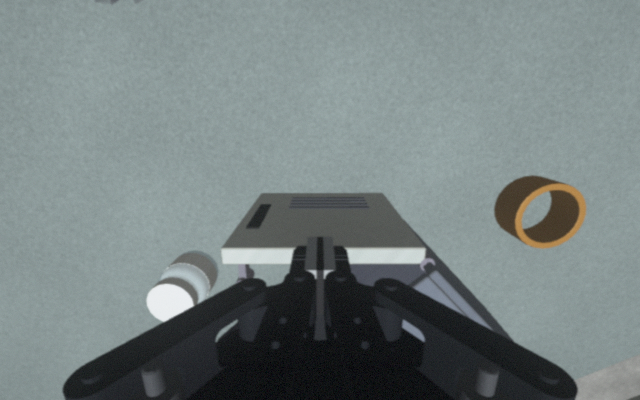

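View pics/t1.png

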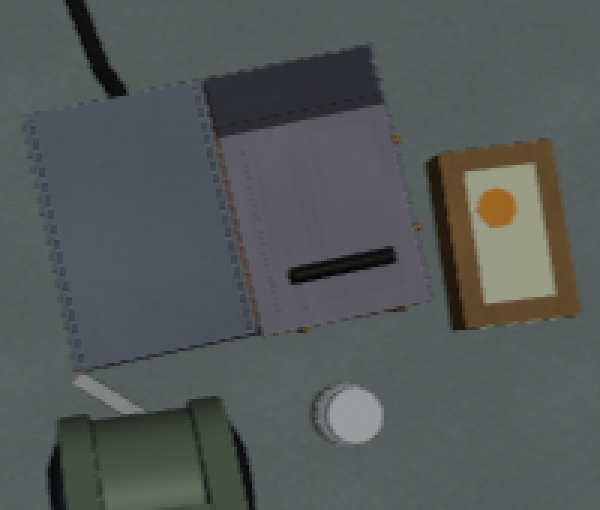

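```bash
python3 - <<'E'
from h import *
s=r.read_state();R=Ro.from_euler('xyz',s['eef_rot'],degrees=True)
for p in((320,249),(225,249),(420,248),(420,263),(222,263)):print(p,((R.inv().apply(plane(ray('wrist',p,s),.186)-s['position']))*100).round(2))
E
```

```text
(320, 249) [0.13 3.02 6.33]
(225, 249) [-7.44  3.03  6.33]
(420, 248) [8.1  2.92 6.33]
(420, 263) [8.24 4.26 6.33]
(222, 263) [-7.8   4.28  6.33]
```

Emit:
send_rows([
  [0,0,3,0,0,0,0],
  [0,0,3.3,0,0,0,0],
  [0,0,2,0,0,0,0],
  [0,0.9,0,0,0,0,0],
  [0,0.8,0,0,0,0,0],
  [0,0.2,0,0,0,0,0],
])

```text
clock: 3.25
position: [0.4349, 0.0213, 0.1671]
eef_rot: [179.9, -0.1, 59.0]
wrist_force: [-1.0, 0.3, -0.3]
finger_gap: 0.0003
```

```bash
python3 - <<'E'
from h import *
s=r.read_state()
goto([.4186,.0281,.166],58.7)
cv2.imwrite("pics/w2.png",r.snapshot('wrist')[:,:,::-1])
E
```

```text
t 3.25 pos [0.4349 0.0213 0.1671] [ 1.7994e+02 -6.0000e-02  5.9010e+01] shift cm [-0.26 -1.75  0.1 ] turn [ 0.001 -0.001  0.005] F [-1.   0.3 -0.3] q [-22.  19.  14. 123.  -7.  38.  56.]
```

View pics/w2.png

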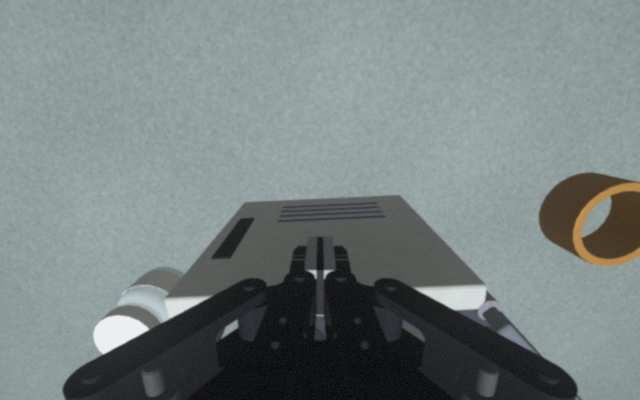

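Emit:
send_rows([
  [-0.3,0.85,0,0,0,-0.1,0],
  [-0.5,0.87,0,0,0,-0.1,0],
  [-0.5,0.9,0,0,0,-0.1,0],
  [-0.5,0.93,0,0,0,-0.1,0],
  [-0.5,0.96,0,0,0,-0.1,0],
  [-0.5,0.99,0,0,0,-0.1,0],
  [0,0,0,0,0,0,0],
])

```text
clock: 4.18
position: [0.4789, -0.0204, 0.1666]
eef_rot: [180.0, 0.0, 93.3]
wrist_force: [-1.1, -0.3, -0.6]
finger_gap: 0.0002
```

```bash
python3 - <<'E'
from h import *
s=r.read_state()
goto([.4186,.0281,.166],102.5)
cv2.imwrite("pics/w3.png",r.snapshot('wrist')[:,:,::-1])
E
```

```text
t 4.175 pos [ 0.4789 -0.0204  0.1666] [179.96   0.    93.33] shift cm [ 5.19 -5.74  0.06] turn [ 0.001  0.    -0.16 ] F [-1.1 -0.3 -0.6] q [ -9.  22.   6. 117.  -3.  41.  92.]
```

View pics/w3.png

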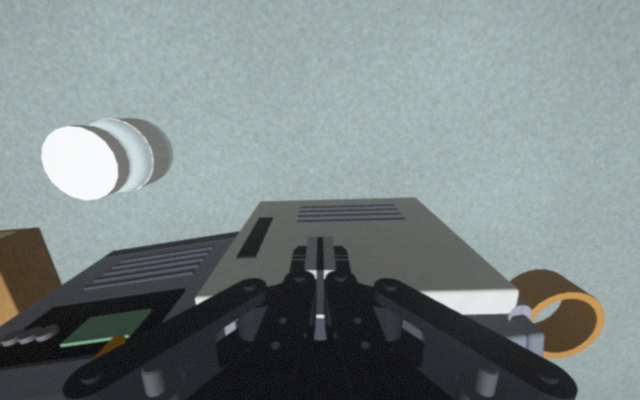

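Emit:
send_rows([
  [-0.2,0.6,0,0,0,-0.055,0],
  [-0.2,0.6,0,0,0,-0.055,0],
  [-0.1,0.5,0,0,0,-0.05,0],
  [0,0.2,0,0,0,0,0],
  [0,0,0,0,0,0,0],
])

```text
clock: 4.85
position: [0.4962, -0.0227, 0.1662]
eef_rot: [-179.8, -0.0, 102.4]
wrist_force: [-8.4, -1.4, 5.0]
finger_gap: -0.0001
```

```bash
python3 - <<'E'
from h import *
s=r.read_state()
goto([.4186,.0281,.166],102.5)
cv2.imwrite("pics/w4.png",r.snapshot('wrist')[:,:,::-1])
E
```

```text
t 4.85 pos [ 0.4962 -0.0227  0.1662] [-1.7984e+02 -1.0000e-02  1.0239e+02] shift cm [ 6.63 -6.49  0.04] turn [-0.003 -0.    -0.002] F [-8.4 -1.4  5. ] q [ -7.  24.   4. 114.  -2.  42. 100.]
```

View pics/w4.png

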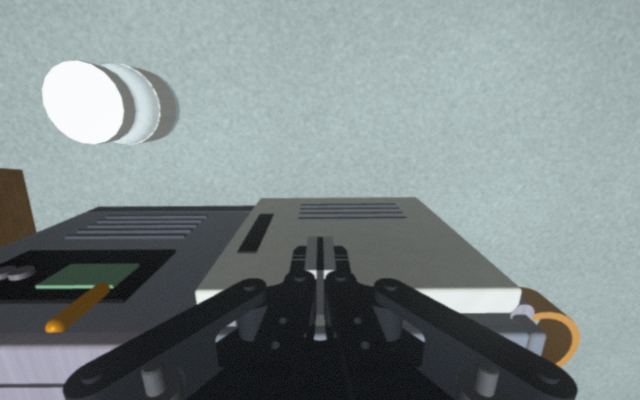

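Emit:
send_rows([
  [0,0.2,0,0,0,0,0],
  [0,0.2,0,0,0,0,0],
  [0,0.1,0,0,0,0,0],
  [0,0,0,0,0,0,0],
])

```text
clock: 5.4
position: [0.4965, -0.0227, 0.1656]
eef_rot: [-179.3, -0.1, 102.3]
wrist_force: [-38.4, -7.4, 28.3]
finger_gap: -0.0002
```

```bash
python3 - <<'E'
from h import *
goto([.4186,.0281,.166],102.5)
cv2.imwrite("pics/w5.png",r.snapshot('wrist')[:,:,::-1])
E
```

```text
t 5.4 pos [ 0.4965 -0.0227  0.1656] [-1.7931e+02 -6.0000e-02  1.0233e+02] shift cm [ 6.63 -6.52  0.05] turn [-0.012 -0.001 -0.003] F [-38.4  -7.4  28.3] q [ -7.  24.   4. 114.  -2.  43. 100.]
```

View pics/w5.png

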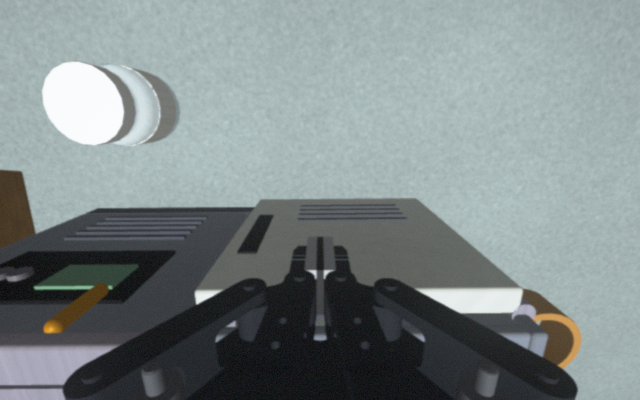

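Emit:
send_rows([
  [0,-0.6,0,0,0,0,0],
  [0,-1.2,0,0,0,0,0],
  [0,-1.5,0,0,0,0,0],
  [0,0,-3,0,0,0,0],
  [0,0,-5,0,0,0,0],
  [0,0,-5,0,0,0,4],
  [0,0,-2,0,0,0,4],
  [0,0,0,0,0,0,4],
])

```text
clock: 6.45
position: [0.4705, -0.0289, 0.3175]
eef_rot: [179.8, 0.0, 102.5]
wrist_force: [-0.1, 0.5, -0.7]
finger_gap: 0.04
```

```bash
python3 - <<'E'
from h import *
np.set_printoptions(precision=4,suppress=True)
goto([.6012,-.1677,.30],12.3)
s=r.read_state()
cv2.imwrite("pics/w6.png",r.snapshot('wrist')[:,:,::-1])
cv2.imwrite("pics/t6.png",cv2.resize(r.snapshot('top')[110:280,290:490,::-1],(700,595),interpolation=cv2.INTER_CUBIC))
cv2.imwrite("pics/s6.png",cv2.resize(r.snapshot('side')[150:320,230:410,::-1],(630,595),interpolation=cv2.INTER_CUBIC))
E
```

```text
t 6.45 pos [ 0.4705 -0.0289  0.3175] [179.84   0.02 102.52] shift cm [-16.38   9.75   1.78] turn [ 0.002 -0.002  1.575] F [-0.1  0.5 -0.7] q [ -8.  10.   5. 108.  -1.  62. 100.]
```

View pics/w6.png

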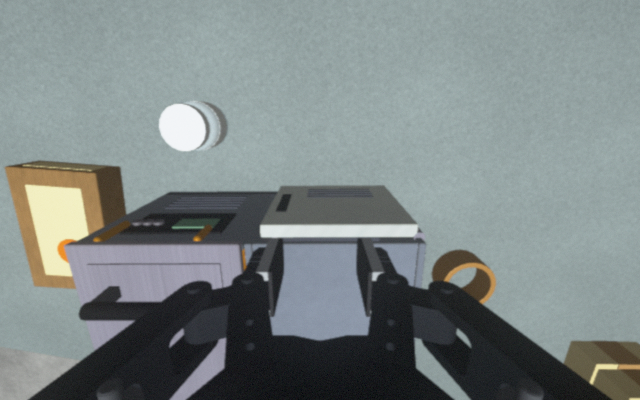

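View pics/t6.png

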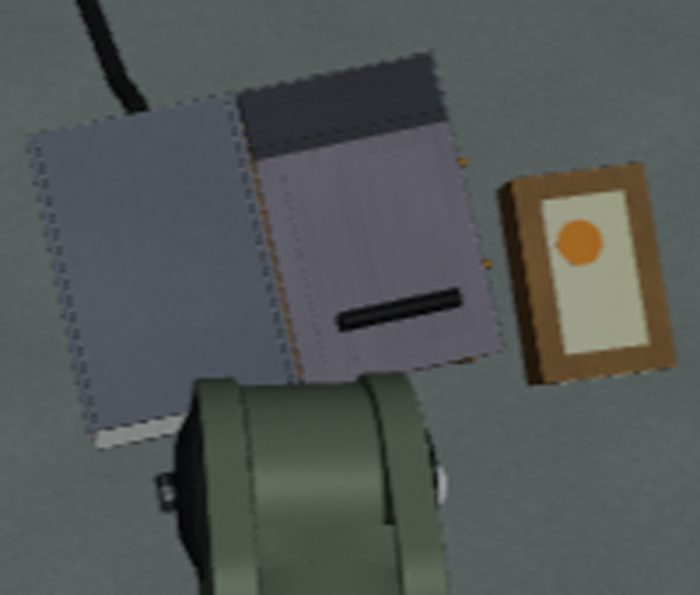

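View pics/s6.png

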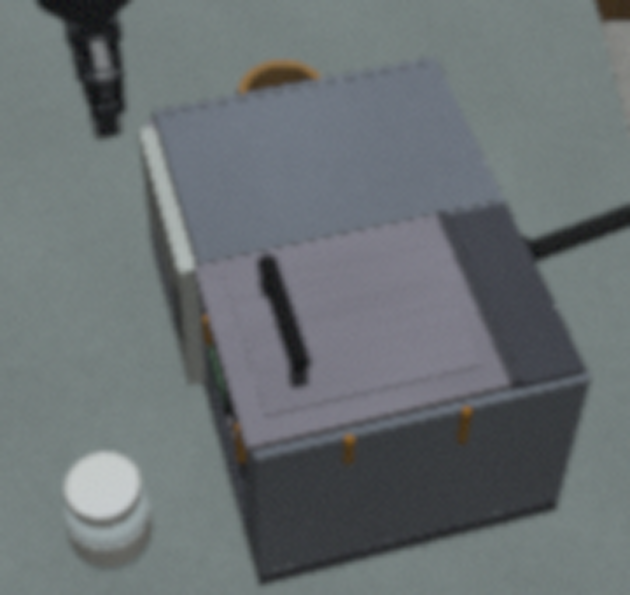

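Emit:
send_rows([
  [-2.6,1.5,0,0,0,0,6.5],
  [-4.6,2.8,0,0,0,0,6.5],
  [-4.6,2.8,0,0,0,0,6.5],
  [-3.2,1.9,0,0,0,0,6.5],
  [-1.4,0.8,0,0,0,0.175,6.5],
  [0,0,0,0,0,0.175,6.5],
  [0,0,0,0,0,0.175,6.5],
  [0,0,0,0,0,0.175,6.5],
  [0,0,0,0,0,0.175,6.5],
  [0,0,0,0,0,0.175,6.5],
])

```text
clock: 7.85
position: [0.6014, -0.1675, 0.3149]
eef_rot: [-179.9, 0.1, 42.0]
wrist_force: [0.1, -0.1, -0.1]
finger_gap: 0.0651
```

Emit:
send_rows([
  [0,0,0,0,0,0.175,6.5],
  [0,0,0,0,0,0.175,6.5],
  [0,0,0,0,0,0.175,6.5],
  [0,0,0,0,0,0,6.5],
  [0,0,0,0,0,0,6.5],
])

```text
clock: 8.48
position: [0.6017, -0.1675, 0.3157]
eef_rot: [-180.0, 0.1, 12.6]
wrist_force: [-0.3, 0.0, -0.3]
finger_gap: 0.065
```

```bash
python3 - <<'E'
from h import *
np.set_printoptions(precision=4,suppress=True)
goto([.6012,-.1677,.30],12.3)
cv2.imwrite("pics/w7.png",r.snapshot('wrist')[:,:,::-1])
E
```

```text
t 8.475 pos [ 0.6017 -0.1675  0.3157] [-179.99    0.05   12.55] shift cm [-0.05  0.01  1.57] turn [-0.     0.001  0.004] F [-0.3  0.  -0.3] q [ -9.  28.  30.  87. -15.  69.  35.]
```

View pics/w7.png

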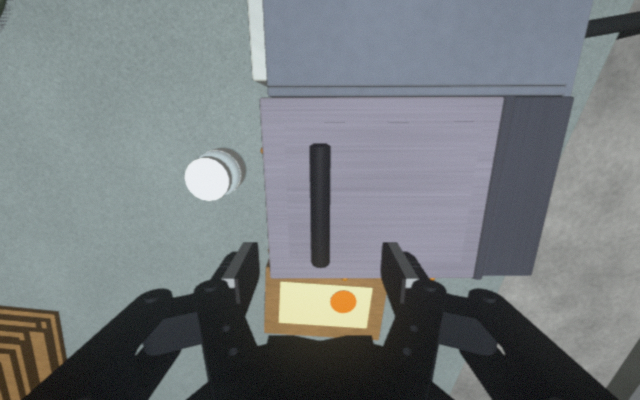

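```bash
python3 - <<'E'
from h import *
np.set_printoptions(precision=4,suppress=True)
s=r.read_state();R=Ro.from_euler('xyz',s['eef_rot'],degrees=True)
T=lambda x,y:ray('top',((x+.5)/3.5-.5+290,(y+.5)/3.5-.5+110))
for a,b in(((319.5,145),(338,321)),((320,266.5),(461,298))):
    w=ray('wrist',a,s);print('tri',tri(w,T(*b)));p=plane(w,.243);print(p,'tool',R.inv().apply(p-s['position'])*100)
E
```

```text
tri (array([ 0.5908, -0.117 ,  0.2459]), np.float64(6.927063016456897e-05))
[ 0.5908 -0.1173  0.243 ] tool [ 0.0323 -5.1342  7.2871]
tri (array([ 0.6128, -0.2188,  0.2397]), np.float64(0.0022723831370181735))
[ 0.6135 -0.217   0.243 ] tool [0.085  5.0847 7.2851]
```

Emit:
send_rows([
  [0,0,2,0,0,0,6.5],
  [0,0,3,0,0,0,6.5],
  [0,0,2.5,0,0,0,6.5],
  [0,0,1.4,0,0,0,6.5],
  [0,0,0.3,0,0,0,6.5],
  [0,0,0,0,0,0,6.5],
])

```text
clock: 9.28
position: [0.6021, -0.1678, 0.2249]
eef_rot: [180.0, -0.0, 12.3]
wrist_force: [-0.1, -0.2, -0.4]
finger_gap: 0.0648
```

Emit:
send_rows([
  [0,0,0,0,0,0,0],
  [0,0,0,0,0,0,0],
  [0,0,0,0,0,0,0],
  [0,0,0,0,0,0,0],
  [0,0,0,0,0,0,0],
  [0,0,0,0,0,0,0],
], squeeze=70)

```text
clock: 10.02
position: [0.6018, -0.1676, 0.2248]
eef_rot: [-180.0, -0.0, 12.3]
wrist_force: [-3.7, 0.6, 6.3]
finger_gap: 0.0137
```

```bash
python3 - <<'E'
from h import *
goto([.6012,-.1677,.224],12.5)
cv2.imwrite("pics/w8.png",r.snapshot('wrist')[:,:,::-1])
E
```

```text
t 10.025 pos [ 0.6018 -0.1676  0.2248] [-1.800e+02 -1.000e-02  1.232e+01] shift cm [-0.06 -0.    0.08] turn [-0.    -0.    -0.003] F [-3.7  0.6  6.3] q [ -8.  33.  28.  93. -17.  58.  37.]
```

View pics/w8.png

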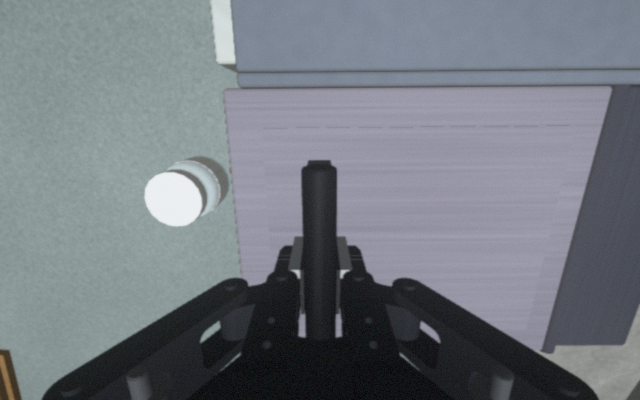

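Emit:
send_rows([
  [0,0,-0.1,0,0,0,0],
  [0,0,-0.1,0,0,0,0],
  [0,0,0,0,0,0,0],
], squeeze=90)

```text
clock: 10.45
position: [0.6018, -0.1676, 0.2256]
eef_rot: [180.0, 0.0, 12.3]
wrist_force: [4.7, -3.0, -12.0]
finger_gap: 0.0134
```

Emit:
send_rows([
  [0,0,-0.1,0,0,0,0],
  [0,0,-0.05,0,0,0,0],
  [0,0,0,0,0,0,0],
])

```text
clock: 10.82
position: [0.6022, -0.1675, 0.2269]
eef_rot: [180.0, 0.0, 12.3]
wrist_force: [8.5, -2.9, -16.7]
finger_gap: 0.013
```

Emit:
send_rows([
  [0.03,0,-0.1,0,-0.012,0,0],
  [0.03,0,-0.1,0,-0.012,0,0],
  [0.03,0,-0.1,0,-0.012,0,0],
  [0.03,0,-0.1,0,-0.012,0,0],
  [0.03,0,-0.1,0,-0.012,0,0],
  [0,0,0,0,0,0,0],
])

```text
clock: 11.58
position: [0.6031, -0.1674, 0.233]
eef_rot: [-180.0, 3.5, 12.3]
wrist_force: [-4.2, -1.9, 0.2]
finger_gap: 0.0138
```

```bash
python3 - <<'E'
from h import *
goto([.6012,-.1677,.247],12.3)
cv2.imwrite("pics/w9.png",r.snapshot('wrist')[:,:,::-1])
cv2.imwrite("pics/s9.png",cv2.resize(r.snapshot('side')[150:320,230:410,::-1],(630,595),interpolation=cv2.INTER_CUBIC))
E
```

```text
t 11.575 pos [ 0.6031 -0.1674  0.233 ] [-179.99    3.52   12.31] shift cm [-0.27 -0.01 -1.38] turn [-0.     0.061  0.   ] F [-4.2 -1.9  0.2] q [ -9.  34.  29.  90. -16.  63.  36.]
```

View pics/s9.png

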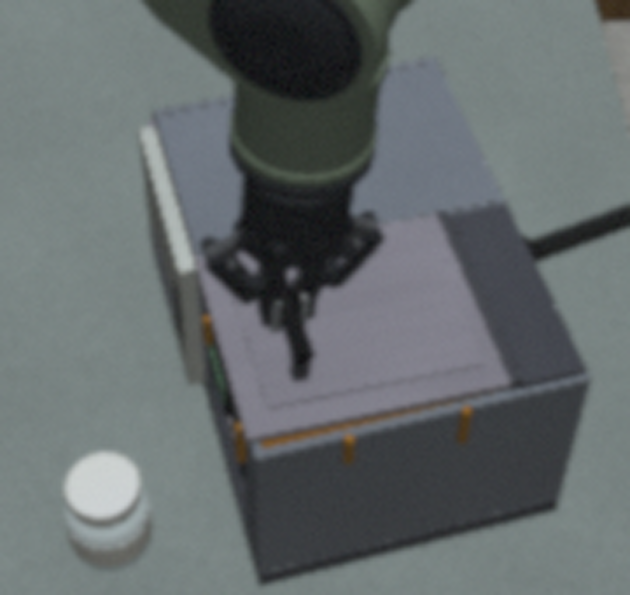

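View pics/w9.png

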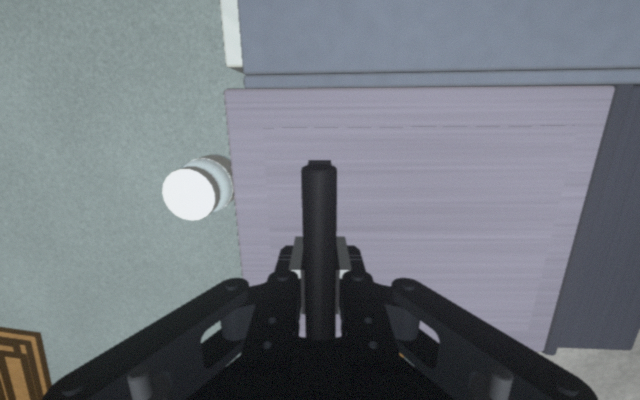

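Emit:
send_rows([
  [0.03,0,-0.2,0,-0.014,0,0],
  [0.03,0,-0.2,0,-0.014,0,0],
  [0.03,0,-0.2,0,-0.014,0,0],
  [0.03,0,-0.2,0,-0.014,0,0],
  [0.03,0,-0.2,0,-0.014,0,0],
  [0.03,0,-0.2,0,-0.012,0,0],
  [0,0,-0.1,0,0,0,0],
  [0,0,0,0,0,0,0],
  [0,0,0,0,0,0,0],
])

```text
clock: 12.8
position: [0.6062, -0.1667, 0.2456]
eef_rot: [180.0, 8.2, 12.3]
wrist_force: [-4.6, -2.3, -2.3]
finger_gap: 0.0132
```

```bash
python3 - <<'E'
from h import *
goto([.6012,-.1677,.247],12.3)
cv2.imwrite("pics/w10.png",r.snapshot('wrist')[:,:,::-1])
cv2.imwrite("pics/s10.png",cv2.resize(r.snapshot('side')[150:320,230:410,::-1],(630,595),interpolation=cv2.INTER_CUBIC))
E
```

```text
t 12.8 pos [ 0.6062 -0.1667  0.2456] [180.     8.22  12.31] shift cm [-0.52 -0.   -0.06] turn [0.    0.143 0.   ] F [-4.6 -2.3 -2.3] q [ -9.  37.  30.  85. -14.  71.  34.]
```

View pics/s10.png

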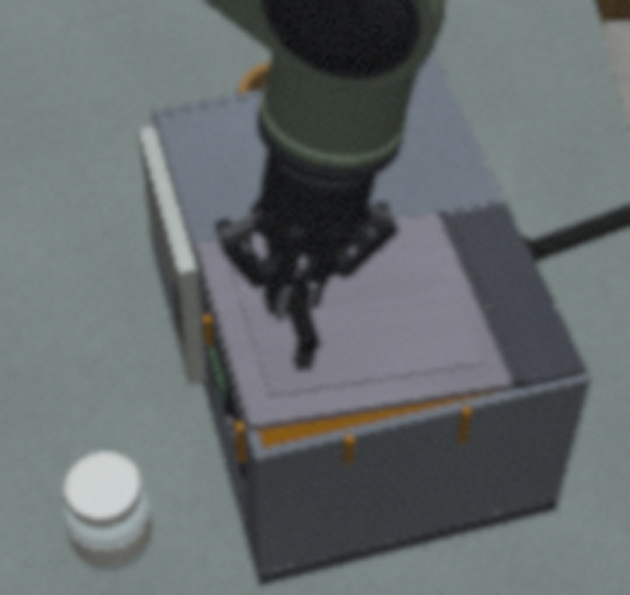

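View pics/w10.png

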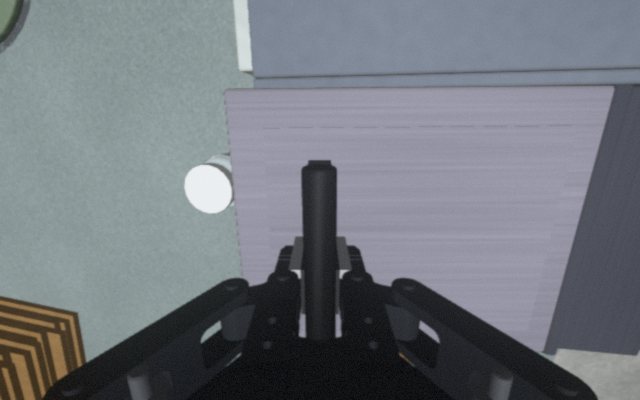

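```bash
python3 - <<'E'
from h import *
a=np.radians(12.3);u=np.array([np.cos(a),np.sin(a),0]);v=np.array([-u[1],u[0],0])
# front-right upper lid corner: intersect side ray with lid's right-edge vertical plane (handle middle -85 mm along y)
n=v; p0=np.array([.6018,-.1676,0])-.085*v
S=lambda x,y:ray('side',((x+.5)/3.5-.5+230,(y+.5)/3.5-.5+150))
for nm,px in(('closed',(250,446)),('now',(247,424))):
    o,d=S(*px);print(nm,(o+d*((p0-o)@n)/(d@n)).round(4))
s=r.read_state();print(s['clock'],np.round(s['dq'],2),s['position'],s['finger_gap'])
b=cv2.imread('pics/s10.png')[370:480,200:340];cv2.imwrite('pics/s10c.png',cv2.resize(b,(700,550)))
b=cv2.imread('pics/s6.png')[370:480,200:340];cv2.imwrite('pics/s6c.png',cv2.resize(b,(700,550)))
E
```

```text
closed [ 0.5744 -0.2606  0.2095]
now [ 0.573  -0.2609  0.2392]
12.9 [-0.04 -0.03 -0.07  0.03  0.06 -0.04  0.03] [ 0.60615187 -0.16660353  0.24560603] 0.013089959990899168
```

View pics/s10c.png

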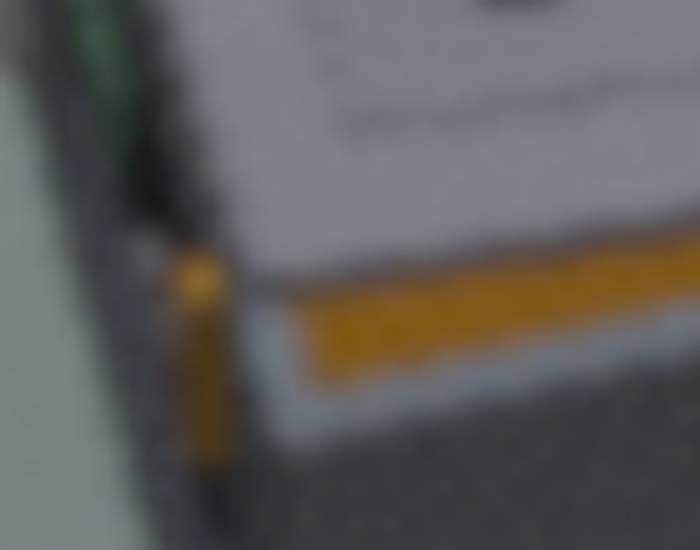

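View pics/s6c.png

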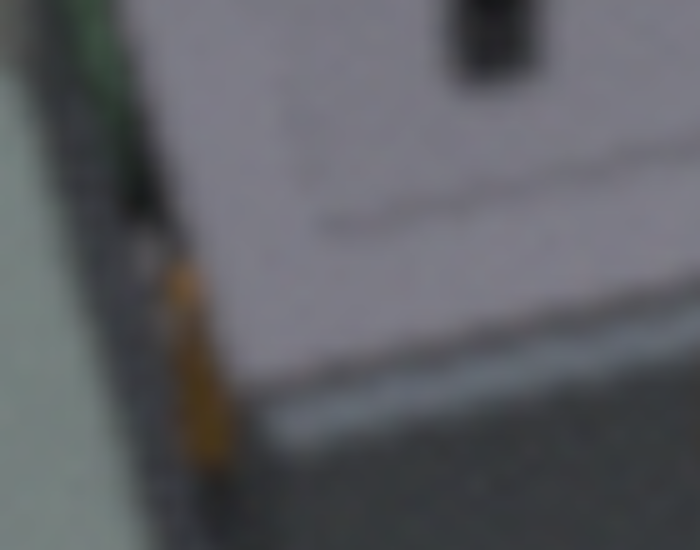

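Emit:
send_rows([
  [0,0,0,0,0,0,0],
  [0,0,0,0,0,0,0],
  [0,0,0,0,0,0,0],
  [0,0,0,0,0,0,0],
  [0,0,0,0,0,0,0],
  [0,0,0,0,0,0,0],
])

```text
clock: 13.65
position: [0.6062, -0.1667, 0.2456]
eef_rot: [180.0, 8.2, 12.3]
wrist_force: [-5.9, -1.4, -2.3]
finger_gap: 0.0131
```

```bash
python3 - <<'E'
from h import *
goto([.6012,-.1677,.247],12.3)
cv2.imwrite("pics/t11.png",cv2.resize(r.snapshot('top')[110:280,240:490,::-1],(800,544)))
E
```

```text
t 13.65 pos [ 0.6062 -0.1667  0.2456] [180.     8.22  12.31] shift cm [-0.52 -0.   -0.06] turn [0.    0.143 0.   ] F [-5.9 -1.4 -2.3] q [ -9.  37.  30.  85. -14.  71.  34.]
```

View pics/t11.png

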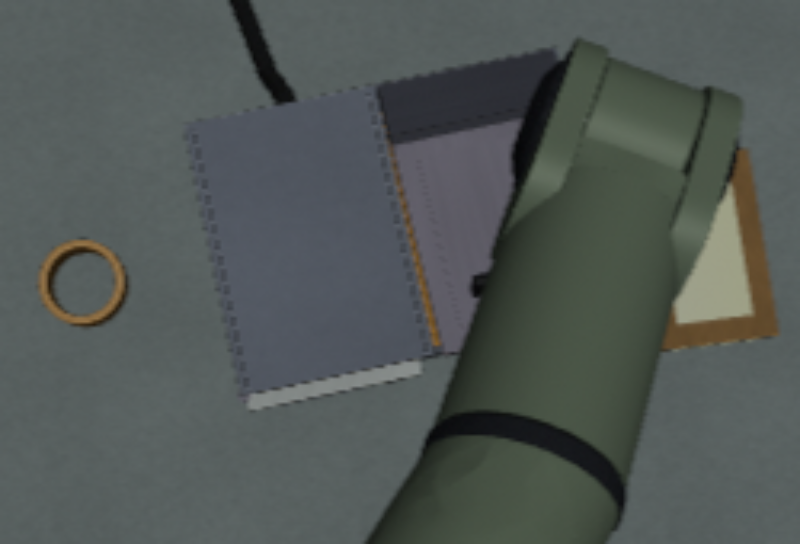

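The top view shows the door edge as a strip flush with the unit front, (248,400) to (420,365). The tape roll and the box are where they were, and the arm is still.

```bash
python3 -c "
from workcell import r
print(r.close_job())"
```

```text
the job is handed in; nothing more can be done
None
```

I shut the service door, let go of it, then lifted the tank lid. I handed the job in at about 13.7 s with the lid held slightly open.

- **Door:** I pushed it until it stopped moving: 38 N more push gave only 0.3 mm. After I backed off, it stayed flush with the unit front in the side and top pictures. I took the catch as snapped in from that; it can't be seen directly. The push peaked somewhat over 40 N in total (38 N in x, 28 N in z), all through the closed fingertips and not the gripper body.
- **Lid:** I took the bar handle from above with a 90 N grip and pulled it free; the highest pull I read was 17 N. It followed the arm slowly up and never flew open.
- **Opening:** The three estimates of the front edge's height agree:

| Estimate | Front edge up |
|---|---|
| Handle rise | 28 mm |
| Tool tilt, 8.2° | 29.5 mm |
| Side picture | 30 mm |

- **Stillness:** The tool pose did not change over the last 0.75 s.
- **Jar, kit box and tape roll:** They stand where they were in the last pictures, with no contact seen. The arm hid the jar in the final top view, but it was unmoved in the last side and wrist pictures.

Two readings did not match what I expected. The finger opening read 13 mm on the 16 mm bar, though the handle did not slip. The vertical force while holding read about 2 N, not the expected 4 to 6 N.

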